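# Right the fallen piston dispenser and draw its piston to the mark

### The arm

A 6-joint arm with a two-finger parallel gripper is mounted at the origin on a cart in front of the work surface, level with it; the furniture and walls round the work are solid. World frame = base frame: x ahead of the robot, y to its left, z up, the work surface at z = 0. Lengths are in m, angles in rad, forces in N, time in s.
With the tool pointing down it reaches from about 0.3 to 0.775 m from the base axis. Payload 14.6 kg.
Tool frame: the origin (TCP) lies at the very end of the fingers, on their centre line; the grasp point (between the pads) lies 19 mm behind it; z points along the fingers, y is the line along which they close (so a half turn about z gives the same grasp; the last joint's range is limited). The gripper opens to 94 mm and grips with 3 to 60 N. Pads are 16 mm wide; open, the fingers measure 119 mm over their backs; the gripper's body (75 mm by 177 mm) begins 78 mm behind the grasp point.
Start: joints at [1.244, 0.3, 1.521, -0, 1.321, -0.067], TCP at [0.141, 0.532, 0.205] pointing down, gripper open.
Joint ranges: [-3.03, 3.03], [-0.79, 2.21], [0.23, 2.52], [-1.04, 4.18], [0, 3.07], [-2.55, 2.55]. Speed limits (rad/s): [2.22, 2.22, 2.57, 3.14, 3.14, 3.14].

### API

Orientations are given as [roll, pitch, yaw] about the fixed x, y, z axes, in that order (R = Rz(yaw) Ry(pitch) Rx(roll)).
In Python, from station import ctrl gives the robot as it stands.
- The arm moves only by the tool carry_out, never from a script. Its argument "motion" is text: rows parted by semicolons, each of 7 numbers parted by spaces: the shift along the world's x, y, z in m, then the turn, a rotation vector about the world's x, y, z in degrees, then the closure in counts, from 0 (fully open) to 255 (shut). In form: dx dy dz wx wy wz hand; .... A call has 1 to 20 rows; each row shifts and turns the commanded pose from where the row before left it; what a row does not reach is not made up. A row lasts 1/12 s, in which the tool goes at most 41.7 mm and 7.16 degrees, less where a joint would pass 70% of its speed; a pose out of reach is approached as far as the arm can. A call is refused whole if a number of a shift passes 0.0417 or a number of a turn 7.16, either way. A call with a gripper value outside its range is refused whole. The fingers move at their own pace and stop on an object; "grip_force" is the grip in N (left out, the last holds). Time passes only in rows, so rows that do not move let the fingers close. It gives the time, the measured TCP pose, the force, the opening and the grip force at its end, in the units of the state.
- ctrl.get_obs(): the state, without advancing time (a new reading comes with each control period).
- ctrl.camera(name): name is "scene" or "top" or "wrist"; returns a dict with "pixels" (480x640x3 uint8, red, green, blue), "range_z" (480x640 float32, m along the optical axis (not along the pixel's ray), 0 where there is no reading), "K" (3x3 intrinsics, pixels), "position" and "attitude" of the camera in the world. Camera axes: x right, y up, looking along -z (the intrinsics and any distortion apply to the point x, -y, -z); pixel columns grow to the right and rows downward; lengths in m; the calibration is good to about 2 mm. A picture is of the moment at which its call begins.
- ctrl.hand_in(): hands the job in; it is judged then, once.
The state is a dict: "time_s": time; "qpos": joint angles; "joint_vel": joint speeds; "tau": joint torques, N m; "ee_pos": TCP position; "eef_rot": TCP orientation; "force": force on the tool from outside, world axes, zero at the start; "moment": the same for the moment, N m; "grip_width": finger opening in m; "grip_force": force on a finger pad.
Only numpy, scipy, OpenCV 4.12 (cv2) and the standard library are available. Lean on these libraries where they do the work, as an engineer would, in place of code of your own. Each camera call takes 0.05 s, during which the arm holds its last target. There are 200 camera calls.

### The job

The small metal piston dispenser has been knocked over: stand it upright on its square foot on the bench with its piston still fully home, then take the piston by its black knob and draw it straight up, without jamming it, tipping the dispenser or lifting it off the bench, until the dark ring round the rod has just come out of the top of the barrel. Do not pull the piston out of the barrel; finish still gripping the knob and holding the piston there, touching only the piston. Leave the other things on the bench where they are.

Things in the scene. Friction and masses are not known exactly. Their poses are not given: they have to be found in the camera images.
- dispenser: Metal piston dispenser, loose, about 0.6 kg, heaviest at the foot: round barrel on a square dark steel foot plate 60 x 60 mm (along x, y), 12 mm thick; 100 mm high to the barrel's mouth. Origin: centre of the foot's underside; z runs along the barrel to the mouth. Starts lying on its x side, head pointing to the robot's left. Let go within about 35 degrees of upright, it rocks onto its foot.
- barrel_middle (a point): Point on the barrel's axis 48 mm from the foot's underside; same axes as the dispenser. The barrel is bare metal, 34 mm in diameter, from 12 to 90 mm; then a collar 44 mm in diameter to 100 mm. At the start it rests on the foot's edge and the collar, z about 5 degrees head-down, this point about 27 mm above the bench.
- piston: Piston, a separate loose part in the bore, 0.1 kg: steel rod 12.4 mm in diameter, 101 mm long, with a black knob on its end. Origin: centre of the rod's lower end; z runs along the rod to the knob. Fully home, the lower end is on the bore's floor and 13 mm of bare rod shows below the knob. Nothing but the close fit holds it; released, it falls back.
- barrel_mouth (a point): Centre of the barrel's mouth, 100 mm above the foot's underside on the axis. The bore is 14 mm in diameter and 88 mm deep; z points out of the bore along the axis.
- piston_ring (a point): Centre of the dark ring (4 mm wide, flush) round the piston rod, 56 mm above the rod's lower end. Fully home it is 32 mm inside the barrel, below the mouth, and cannot be seen.
- piston_knob (a point): Centre of the piston's black knob (26 mm in diameter, 24 mm high), 113 mm above the rod's lower end and 57 mm above the ring; fully home it is 25 mm above the barrel's mouth.
- bottle: Bystander: reagent bottle with a blue cap, 58 mm in diameter, 115 mm high. Origin: centre of the underside.
- beaker: Bystander: small glass beaker, 46 mm in diameter, 58 mm high. Origin: centre of the underside.
- timer: Bystander: white bench timer, 60 x 62 x 29 mm. Origin: centre of the underside.
- vial: Bystander: vial with a black cap, 24 mm in diameter, 51 mm high. Origin: centre of the underside.
- tape: Bystander: roll of label tape lying flat, 55 mm in diameter, 19 mm high. Origin: centre of the underside.
- vial_rack: Bystander: white rack with four stoppered tubes, 45 x 170 mm (long side along its y), 88 mm high. Origin: centre of the underside.

How it is judged:
On the way:
1. the dispenser stands upright on its foot with the piston home (angle between dispenser's own z axis and vertical below 0.06 rad and height (world z) of dispenser below 0.005 m and z of piston_ring in the frame of barrel_mouth below -0.026 m), for 0.3 s.
At the end, for the whole second after the job is handed in: The dispenser stands on its foot on the bench (tilt under 0.06 rad, underside less than 5 mm up) untouched by the robot; the fingers hold the piston still and in line with the barrel (within 0.06 rad), the ring's centre 1 to 16 mm above the barrel's mouth (angle between dispenser's own z axis and vertical below 0.06 rad and height (world z) of dispenser below 0.005 m and z of piston_ring in the frame of barrel_mouth between 0.001 and 0.016 m and contact force between the fingers and piston above 1 N and contact force between each of the arm, the fingers and dispenser below 0.5 N and angle between the z axis of piston and the z axis of dispenser, either way round below 0.06 rad and linear speed of each of piston, dispenser below 0.02 m/s); the arm keeps its last pose, push and grip.
It fails at once if the dispenser is tipped (over 0.15 rad) or lifted (over 10 mm) while the piston is drawn more than 12 mm (z of piston_ring in the frame of barrel_mouth above -0.02 m and (angle between dispenser's own z axis and vertical above 0.15 rad or height (world z) of dispenser above 0.01 m)).
It fails at once if the piston is drawn far past the mark (ring over 35 mm above the mouth) (z of piston_ring in the frame of barrel_mouth above 0.035 m).
It fails at once if another thing on the bench is moved by more than 25 mm or toppled (distance of any of bottle, beaker, timer, vial, tape, vial_rack from where it was at the start of the episode above 0.025 m or angle between any of bottle, beaker, timer, vial, tape, vial_rack's own z axis and vertical above 0.4 rad).
It also fails if it takes over 64 s, if anything falls off the work surface, if the arm or the gripper's body presses on something with over 40 N, if the wrist force passes 120 N, or if a joint passes its speed limit or range.

## Working session

There is one attempt and no reset: what is moved stays moved. The work goes in short steps, Python scripts to look and compute and a tool call to move; the robot and the scene stay as the last step left them, time stands still between calls to the robot, and variables do not carry over. Pictures are saved under pics/ and viewed, at most 10 in all, crops included, and the job is handed in when it is done.

Besides the shell and the picture viewer there is one more tool, called after "Call:" as name(argument=value, ...), one argument or row to a line, values as JSON. carry_out: Moves the arm, as the interface text tells. Its arguments: {"type":"object","properties":{"motion":{"type":"string"},"grip_force":{"type":"number"}},"required":["motion"]}

```bash
mkdir -p pics; cat > h.py <<'E'
import numpy as np, cv2
from station import ctrl
def shot(n,f=None):
    c=ctrl.camera(n)
    if f: cv2.imwrite(f'pics/{f}.png',c['pixels'][:,:,::-1])
    return c
def rot(c):
    from scipy.spatial.transform import Rotation as R
    a=np.array(c['attitude'],float)
    if a.shape==(3,3): return a
    return (R.from_euler('xyz',a) if a.size==3 else R.from_quat(a)).as_matrix()
def cloud(c):
    K=np.array(c['K']);v,u=np.mgrid[:480,:640];d=c['range_z']
    p=np.stack([(u-K[0,2])/K[0,0]*d,-(v-K[1,2])/K[1,1]*d,-d],-1)
    return p@rot(c).T+np.array(c['position'])
E
python3 - <<'E'
from h import *
for n in('scene','top'):
    c=shot(n,n+'0');print(n,c['K'],c['position'],c['attitude'])
print(ctrl.get_obs())
E
```

```text
scene [[559.59917666   0.         319.08531678]
 [  0.         559.59917666 235.21771877]
 [  0.           0.           1.        ]] [0.22010236 0.4238498  0.74254588] [ 0.68495765 -0.01071592 -2.61393301]
top [[443.68244168   0.         328.80861568]
 [  0.         443.68244168 240.04469639]
 [  0.           0.           1.        ]] [ 0.4095917  -0.05362039  0.92771693] [ 0.09387905 -0.0137166  -1.59361307]
{'time_s': 0.1, 'qpos': array([ 1.24437997e+00,  3.00406010e-01,  1.52151387e+00,  7.81393735e-06,
        1.32071026e+00, -6.66195774e-02]), 'joint_vel': array([ 0.00086934, -0.00341983, -0.0017107 ,  0.00196566, -0.00073295,
        0.00073871]), 'tau': array([ 4.69889983e-04, -5.32646620e+01, -3.53279507e+01,  7.09356135e-02,
        2.36155617e-02, -2.47116759e-05]), 'ee_pos': array([0.14122154, 0.53131572, 0.20495047]), 'eef_rot': array([-3.14055797e+00, -7.66180637e-05,  2.88179390e+00]), 'force': array([ 0.14459893, -1.04442776, -0.75219994]), 'moment': array([-0.01700875, -0.01081526, -0.00274474]), 'grip_force': 0.0, 'grip_width': 0.09391349414281243}
```

View pics/scene0.png

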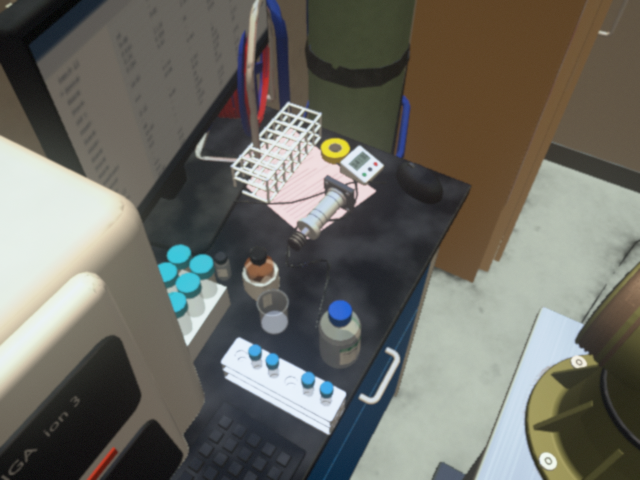

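View pics/top0.png

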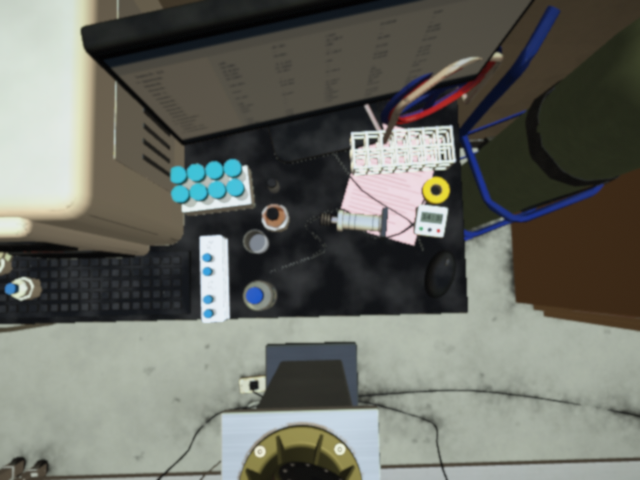

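The scene view shows the dispenser at about (322,212), with its knob at (296,240) and foot at (342,190). The top view shows it at (325–387,220), with the timer behind the foot at (432,221), the beaker at (256,242), the bottle at (260,295) and a brown jar at (275,217).

```bash
python3 - <<'E'
from h import *
np.set_printoptions(precision=3,suppress=True)
for n,pts in(('top',[(323,219),(330,219),(340,220),(350,220),(360,221),(370,221),(380,221),(386,210),(386,221),(386,235),(275,217),(255,243),(255,295),(432,221),(436,190),(300,250),(350,150)]),('scene',[(296,240),(305,228),(315,217),(325,204),(335,195),(342,187),(262,262),(272,315),(340,310),(360,163)])):
    c=shot(n);P=cloud(c);print(n)
    for u,v in pts: print((u,v),P[v,u])
    d=P
    m=(P[...,2]>0.006)&(P[...,2]<0.09)&(P[...,0]>.3)&(P[...,0]<.6)&(P[...,1]>-.3)&(P[...,1]<.1)
    k,l,s,ce=cv2.connectedComponentsWithStats(m.astype(np.uint8))
    for i in range(1,k):
        if s[i,4]>60:
            q=P[l==i];print(s[i],q.min(0),q.max(0))
E
```

```text
top
(323, 219) [ 0.537 -0.057  0.03 ]
(330, 219) [ 0.537 -0.071  0.031]
(340, 220) [ 0.533 -0.091  0.043]
(350, 220) [ 0.532 -0.111  0.044]
(360, 221) [ 0.53  -0.131  0.044]
(370, 221) [ 0.529 -0.151  0.044]
(380, 221) [ 0.528 -0.171  0.05 ]
(386, 210) [ 0.548 -0.182  0.063]
(386, 221) [ 0.526 -0.181  0.062]
(386, 235) [ 0.505 -0.189  0.001]
(275, 217) [0.533 0.034 0.098]
(255, 243) [0.493 0.086 0.004]
(255, 295) [0.389 0.07  0.114]
(432, 221) [ 0.53  -0.282  0.021]
(436, 190) [ 0.599 -0.3   -0.003]
(300, 250) [ 0.477 -0.008  0.002]
(350, 150) [ 0.689 -0.118  0.   ]
[241 189  14  20 176] [0.566 0.087 0.006] [0.6   0.1   0.089]
[421 188  19  17 181] [ 0.568 -0.3    0.006] [ 0.6   -0.266  0.022]
[262 205  27  27 462] [0.514 0.014 0.015] [0.563 0.065 0.087]
[413 205  29  46 811] [ 0.47  -0.3    0.006] [ 0.563 -0.245  0.032]
[ 319  208   69   32 1167] [ 0.495 -0.186  0.006] [ 0.561 -0.049  0.064]
[244 230  25  24 254] [0.471 0.058 0.006] [0.514 0.1   0.061]
[424 251  22  48 809] [ 0.371 -0.3    0.006] [ 0.468 -0.262  0.04 ]
[243 281  34  30 563] [0.357 0.042 0.008] [0.414 0.099 0.089]
scene
(296, 240) [ 0.533 -0.054  0.031]
(305, 228) [ 0.537 -0.088  0.024]
(315, 217) [ 0.529 -0.108  0.037]
(325, 204) [ 0.526 -0.135  0.046]
(335, 195) [ 0.521 -0.162  0.046]
(342, 187) [ 0.515 -0.175  0.057]
(262, 262) [0.527 0.047 0.093]
(272, 315) [0.479 0.097 0.058]
(340, 310) [0.386 0.072 0.114]
(360, 163) [ 0.532 -0.278  0.021]
[ 325  148   62   38 1180] [ 0.469 -0.3    0.006] [ 0.6   -0.238  0.032]
[ 396  166   47   38 1145] [ 0.369 -0.3    0.006] [ 0.466 -0.26   0.041]
[ 288  175   70   76 1958] [ 0.492 -0.233  0.006] [ 0.56  -0.047  0.064]
[223 257   9  22 115] [0.596 0.038 0.007] [0.6   0.055 0.052]
[ 243  256   46   78 2170] [0.468 0.015 0.006] [0.564 0.1   0.09 ]
[216 281  15  29 155] [0.564 0.086 0.007] [0.582 0.1   0.073]
[ 316  285   46   84 1795] [ 0.353 -0.018  0.006] [0.455 0.1   0.09 ]
```

Call:
carry_out(
  motion="0.02 -0.033 0.003 0 0 -3.9 0;0.02 -0.033 0.003 0 0 -3.9 0;0.02 -0.033 0.003 0 0 -3.9 0;0.02 -0.033 0.003 0 0 -3.9 0;0.02 -0.033 0.003 0 0 -3.9 0;0.02 -0.033 0.003 0 0 -3.9 0;0.02 -0.033 0.003 0 0 -3.9 0;0.02 -0.033 0.003 0 0 -3.9 0;0.02 -0.033 0.003 0 0 -3.9 0;0.02 -0.033 0.003 0 0 -3.9 0;0.02 -0.033 0 0 0 -3.9 0;0.02 -0.033 0 0 0 -3.9 0;0.02 -0.033 0 0 0 -3.9 0;0.02 -0.033 0 0 0 -3.9 0;0.02 -0.033 0 0 0 -3.9 0;0.02 -0.033 0 0 0 -3.9 0;0.02 -0.033 0 0 0 -3.9 0;0.02 -0.033 0 0 0 -3.9 0;0.02 -0.033 0 0 0 -3.9 0;0 0 0 0 0 0 0",
  grip_force=40,
)

```text
time_s: 1.87
ee_pos: [0.5229, -0.1001, 0.2343]
eef_rot: [-3.14, 0.0, 1.58]
force: [-0.4, 0.3, -1.5]
grip_width: 0.0941
grip_force: 0.0
```

```bash
python3 - <<'E'
from h import *
np.set_printoptions(precision=3,suppress=True)
o=ctrl.get_obs();print(o['ee_pos'],o['eef_rot'],o['qpos'])
c=shot('wrist','w1');P=cloud(c)
z=P[...,2];m=(z>.036)&(z<.056)&(P[...,1]>-.17)&(P[...,1]<-.09)&(abs(P[...,0]-.53)<.03)
q=P[m]; f=np.polyfit(q[:,1],q[:,0],1);print(m.sum(),f,np.polyval(f,-.127))
for y in(-.16,-.15,-.14,-.13,-.12,-.11,-.1,-.09,-.08,-.07,-.06):
    s=P[(abs(P[...,1]-y)<.002)&(z>.012)&(z<.08)&(abs(P[...,0]-.53)<.05)]
    if len(s):print(y,s[:,0].min(),s[:,0].max(),s[:,2].max())
s=P[(z>.012)&(z<.08)&(abs(P[...,0]-.53)<.05)];print(s.min(0),s.max(0))
t=shot('top');P=cloud(t);z=P[...,2];w=P[(z>.03)&(z<.2)&(P[...,0]>.58)&(P[...,0]<.8)&(P[...,1]<-.06)&(P[...,1]>-.25)]
print('rack',w.min(0),w.max(0))
E
```

```text
[ 0.523 -0.1    0.234] [-3.14  0.    1.58] [-0.258  0.24   1.529 -0.001  1.373 -0.267]
1686 [0.167 0.55 ] 0.5289803637465078
-0.16 0.508689120147978 0.5428455205450566 0.046189071276386384
-0.15 0.5098629835327062 0.5425836760041501 0.04523474944944633
-0.14 0.5110754849756048 0.5446410512167973 0.04435806106418527
-0.13 0.5122044643008594 0.5456906784186425 0.0432579905206546
-0.12 0.51317754075679 0.5466064802033239 0.04297774970678081
-0.11 0.5155115174887946 0.5475859220936635 0.04243376448235425
-0.1 0.51658316784271 0.548443909191155 0.04067655349199534
-0.09 0.5119068179504684 0.555440936360976 0.04486087075401535
-0.08 0.5288780456948093 0.5403194326134242 0.027308107141138127
-0.07 0.5231138908749353 0.5490644441525001 0.03185222004506588
-0.06 0.5241346431313523 0.5503556618236859 0.03139305259469316
[ 0.48  -0.309  0.012] [0.58  0.112 0.08 ]
rack [ 0.696 -0.25   0.032] [ 0.754 -0.06   0.2  ]
```

View pics/w1.png

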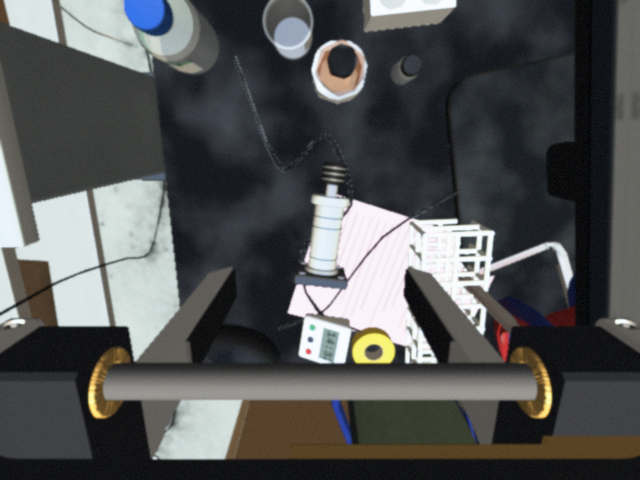

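The wrist view shows the barrel at (327,235), the collar at (330,200), the knob at (334,173) and the foot at (320,278). Its axis is about 6.5° off world y, and the wire rack is well clear beyond x 0.69.

Call:
carry_out(
  motion="0.002 0.001 -0.015 0 0 -6.7 0;0.002 0.001 -0.015 -5.96 0.66 0 0;0.002 0.002 -0.02 -5.96 0.66 0 0;0.002 0.002 -0.026 -5.96 0.66 0 0;0.002 0.002 -0.026 -5.96 0.66 0 0;0 0 -0.026 -5.96 0.66 0 0;0 0 -0.026 0 0 0 0;0 0 0 0 0 0 0;0 0 0 0 0 0 0",
)

```text
time_s: 2.72
ee_pos: [0.5308, -0.0866, 0.0816]
eef_rot: [-3.133, 0.523, 1.476]
force: [-0.0, 0.3, 0.9]
grip_width: 0.0939
grip_force: 0.0
```

```bash
cat > st.py <<'E'
from h import *
from scipy.spatial.transform import Rotation as R
np.set_printoptions(precision=4,suppress=True)
o=ctrl.get_obs();M=R.from_euler('xyz',o['eef_rot']).as_matrix()
print(o['time_s'],o['ee_pos'],'q',o['qpos'],'\nty',M[:,1],'tz',M[:,2],'F',o['force'],'M',o['moment'],o['grip_width'],o['grip_force'])
E
python3 st.py
```

```text
2.7167 [ 0.5308 -0.0866  0.0816] q [ 0.0203  0.481   1.6749 -0.5781  1.1333  0.4071] 
ty [ 0.9951 -0.0988 -0.0074] tz [-0.0557 -0.4962 -0.8664] F [-0.0302  0.293   0.9068] M [0.1702 0.0384 0.0209] 0.09390186075570738 0.0
```

Call:
carry_out(
  motion="0 -0.009 -0.0142 0 0 0 0;0 -0.009 -0.0142 0 0 0 0;0 -0.009 -0.0142 0 0 0 0;-0.001 -0.009 -0.0142 0 0 0 0;-0.001 -0.009 -0.0142 0 0 0 0;0 0 0 0 0 0 0;0 0 0 0 0 0 120;0 0 0 0 0 0 180;0 0 0 0 0 0 255;0 0 0 0 0 0 255;0 0 0 0 0 0 255;0 0 0 0 0 0 255;0 0 0 0 0 0 255;0 0 0 0 0 0 255",
)

```text
time_s: 3.88
ee_pos: [0.5293, -0.1324, 0.0105]
eef_rot: [-3.135, 0.523, 1.473]
force: [-0.8, -0.0, 0.1]
grip_width: 0.0443
grip_force: 0.0
```

```bash
python3 st.py
```

```text
3.8833 [ 0.5293 -0.1324  0.0105] q [-0.0636  0.591   1.7086 -0.6463  0.9771  0.4422] 
ty [ 0.9949 -0.1004 -0.0055] tz [-0.055  -0.4967 -0.8662] F [-0.7784 -0.0245  0.0989] M [ 0.1959  0.0381 -0.0257] 0.04434450354822332 0.0
```

Call:
carry_out(
  motion="0 0 0 0 0 0 255;0 0 0 0 0 0 255;0 0 0 0 0 0 255;0 0 0 0 0 0 255;0 0 0 0 0 0 255;0 0 0 0 0 0 255",
  grip_force=50,
)

```text
time_s: 4.38
ee_pos: [0.5293, -0.1324, 0.0104]
eef_rot: [-3.135, 0.523, 1.473]
force: [0.6, 1.0, 1.1]
grip_width: 0.0322
grip_force: 50.0
```

```bash
python3 st.py
```

```text
4.3833 [ 0.5293 -0.1324  0.0104] q [-0.0636  0.5911  1.7086 -0.6464  0.9768  0.4422] 
ty [ 0.9949 -0.1004 -0.0054] tz [-0.0548 -0.4967 -0.8662] F [0.6192 0.9931 1.1082] M [ 0.2504 -0.0446  0.0939] 0.0322498060691929 49.97081733075902
```

Call:
carry_out(
  motion="0 0 0.006 0 0 0 255;0 0 0.012 0 0 0 255;0 0 0.012 0 0 0 255;0 0 0.012 0 0 0 255;0 0 0.012 0 0 0 255;0 0 0.012 0 0 0 255;0 0 0 2.5 -0.25 0 255;0 0 0 4.98 -0.5 0 255;0 0 0 4.98 -0.5 0 255;0 0 0 4.98 -0.5 0 255;0 0 0 4.98 -0.5 0 255;0 0 0 4.98 -0.5 0 255;0 0 0 4.98 -0.5 0 255;0 0 0 4.98 -0.5 0 255;0 0 0 4.98 -0.5 0 255;0 0 0 4.98 -0.5 0 255;0 0 0 4.98 -0.5 0 255;0 0 0 2.5 -0.25 0 255;0 0 0 0 0 0 255",
)

```text
time_s: 5.97
ee_pos: [0.5288, -0.1338, 0.0765]
eef_rot: [-3.137, -0.44, 1.472]
force: [0.6, -0.5, -8.7]
grip_width: 0.0325
grip_force: 50.0
```

```bash
python3 st.py; python3 -c "
from h import *
c=shot('scene');cv2.imwrite('pics/s2.png',cv2.resize(c['pixels'][80:320,180:500,::-1],(640,480)))"
```

```text
5.9667 [ 0.5288 -0.1338  0.0765] q [-0.5105  0.5247  1.591   0.4221  1.2453 -0.5943] 
ty [ 0.9953 -0.0964 -0.0041] tz [ 0.0373  0.424  -0.9049] F [ 0.5662 -0.4549 -8.7198] M [-0.7872  0.0754 -0.028 ] 0.03254297482644768 49.97108613140881
```

View pics/s2.png

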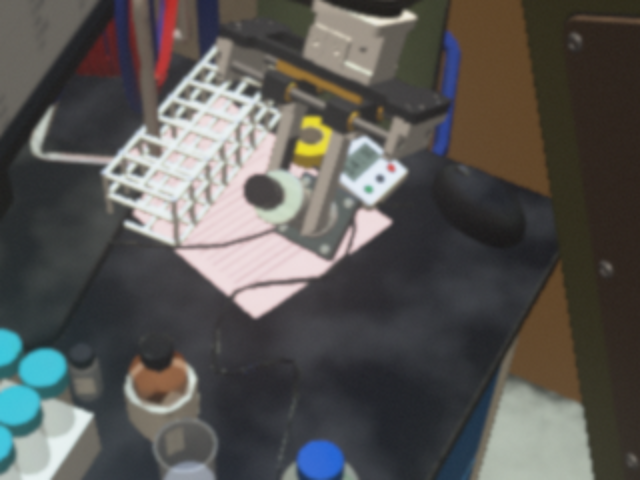

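The crop shows the dispenser held partly tilted, with the knob at (263,190), the collar at (285,200) and the foot's near corner at (330,255). I'll measure the tilt next.

```bash
cat > tilt.py <<'E'
from h import *
np.set_printoptions(precision=4,suppress=True)
for n in('scene','top'):
    P=cloud(shot(n));ok=(P[...,2]>.003)&(abs(P[...,0]-.53)<.07)&(abs(P[...,1]+.13)<.09)&(P[...,2]<.25)
    np.save(f'{n}.npy',P)
    if n=='scene':
        for u,v in[(306,174),(312,176),(316,170),(322,182),(327,183),(330,178),(335,200),(340,200),(345,205),(352,192),(348,197),(343,202)]: print((u,v),P[v,u])
E
python3 tilt.py
```

```text
(306, 174) [ 0.5362 -0.0921  0.1476]
(312, 176) [ 0.527  -0.0942  0.1463]
(316, 170) [ 0.5256 -0.1037  0.1517]
(322, 182) [ 0.52   -0.1131  0.1208]
(327, 183) [ 0.5126 -0.1157  0.1201]
(330, 178) [ 0.5105 -0.1212  0.1274]
(335, 200) [ 0.5191 -0.1583  0.0383]
(340, 200) [ 0.5104 -0.1601  0.0414]
(345, 205) [ 0.498  -0.1553  0.0402]
(352, 192) [ 0.4963 -0.1756  0.0547]
(348, 197) [ 0.4983 -0.1654  0.0507]
(343, 202) [ 0.5031 -0.1572  0.0431]
```

Call:
carry_out(
  motion="0 0 0 2.5 -0.25 0 255;0 0 0 4.98 -0.5 0 255;0 0 0 4.98 -0.5 0 255;0 0 0 4.98 -0.5 0 255;0 0 0 4.98 -0.5 0 255;0 0 0 4.98 -0.5 0 255;0 0 0 4.98 -0.5 0 255;0 0 0 4.98 -0.5 0 255;0 0 0 2.5 -0.25 0 255;0 0 0 0 0 0 255;0 0 0 0 0 0 255",
)

```text
time_s: 7.03
ee_pos: [0.5294, -0.1322, 0.0761]
eef_rot: [-3.14, -1.134, 1.476]
force: [0.6, 0.3, -7.8]
grip_width: 0.0321
grip_force: 50.0
```

```bash
python3 st.py; python3 -c "
from h import *
np.set_printoptions(precision=4,suppress=True)
c=shot('scene');cv2.imwrite('pics/s3.png',cv2.resize(c['pixels'][80:320,180:500,::-1],(640,480)))
for n in('scene','top'):
    P=cloud(shot(n));ok=(abs(P[...,0]-.53)<.06)&(abs(P[...,1]+.15)<.06)
    q=P[ok&(P[...,2]>.14)&(P[...,2]<.18)]
    if len(q): print(n,len(q),q.mean(0),q.min(0),q.max(0))
"
```

```text
7.0333 [ 0.5294 -0.1322  0.0761] q [-0.6969  0.8272  1.4376  0.8506  1.6959 -0.8785] 
ty [ 0.9956 -0.0932 -0.0007] tz [ 0.0842  0.9021 -0.4232] F [ 0.5678  0.2652 -7.821 ] M [-1.6864  0.24   -0.0216] 0.03205784442042326 49.97367460280657
scene 339 [ 0.5198 -0.151   0.1533] [ 0.4814 -0.21    0.1402] [ 0.5392 -0.1308  0.1611]
top 214 [ 0.5237 -0.152   0.1562] [ 0.4836 -0.21    0.1403] [ 0.5407 -0.1321  0.161 ]
```

View pics/s3.png

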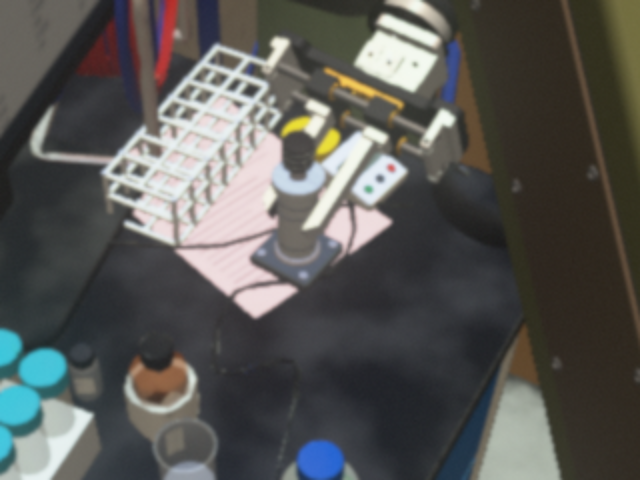

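The dispenser is nearly upright: knob at (298,148), foot at (297,258), about 23 mm above the bench. I'll lower it now.

Call:
carry_out(
  motion="0 0 -0.006 0 0 0 255;0 0 -0.006 0 0 0 255;0 0 -0.004 0 0 0 255;0 0 -0.002 0 0 0 255;0 0 -0.002 0 0 0 255;0 0 -0.001 0 0 0 255;0 0 0 0 0 0 255;0 0 0 0 0 0 255",
)

```text
time_s: 7.85
ee_pos: [0.5293, -0.1325, 0.0558]
eef_rot: [3.142, -1.137, 1.477]
force: [-2.4, -1.3, -2.2]
grip_width: 0.0322
grip_force: 50.0
```

Call:
carry_out(
  motion="0 0 -0.0008 0 0 0 255;0 0 0 0 0 0 255;0 0 0 0 0 0 255;0 0 0 0 0 0 255",
  grip_force=5,
)

```text
time_s: 8.18
ee_pos: [0.5293, -0.1326, 0.0554]
eef_rot: [3.141, -1.138, 1.478]
force: [-5.2, -1.0, 2.2]
grip_width: 0.0328
grip_force: 5.0
```

Call:
carry_out(
  motion="0 0 0 0 0 0 130;0 0 0 0 0 0 60;0 0 0 0 0 0 0;0 0 0 0 0 0 0;0 0 0 0 0 0 0;0 0 0 0 0 0 0;0 0 0 0 0 0 0;0 0 0 0 0 0 0;0 0 0 0 0 0 0;0 0 0 0 0 0 0;0 0 0 0 0 0 0;0 0 0 0 0 0 0",
)

```text
time_s: 9.18
ee_pos: [0.5293, -0.1325, 0.0546]
eef_rot: [-3.141, -1.137, 1.476]
force: [0.1, -0.8, 0.2]
grip_width: 0.0942
grip_force: 0.0
```

```bash
python3 st.py
```

```text
9.1833 [ 0.5293 -0.1325  0.0546] q [-0.6982  0.865   1.4328  0.8499  1.6767 -0.9038] 
ty [ 0.9955 -0.0943 -0.0002] tz [ 0.0855  0.9034 -0.4202] F [ 0.1268 -0.8047  0.2001] M [-0.4382  0.1348  0.0432] 0.09417034349202587 0.0
```

Call:
carry_out(
  motion="-0.001 -0.009 0.0042 0 0 0 0;-0.001 -0.018 0.0084 0 0 0 0;-0.001 -0.018 0.0084 0 0 0 0;-0.001 -0.018 0.0084 0 0 0 0;-0.001 -0.012 0.006 0 0 0 0;0 0 0.02 -5.97 0.57 0 0;0 0 0.02 -5.97 0.57 0 0;0 0 0.02 -5.97 0.57 0 0;0 0 0.02 -5.97 0.57 0 0;0 0 0.02 -5.97 0.57 0 0;0 0 0.02 -5.97 0.57 0 0;0 0 0.02 -5.97 0.57 0 0;0 0 0.02 -5.97 0.57 0 0;0 0 0.02 -5.97 0.57 0 0;0 0 0.01 -5.97 0.57 0 0;0 0 0 -5.2 0.5 0 0;0 0 0 0 0 0 0;0 0 0 0 0 0 0",
)

```text
time_s: 10.68
ee_pos: [0.5242, -0.2069, 0.2805]
eef_rot: [-3.141, -0.001, 1.477]
force: [-0.6, -0.1, -0.1]
grip_width: 0.0942
grip_force: 0.0
```

```bash
python3 st.py; cat > m.py <<'E'
from h import *
np.set_printoptions(precision=4,suppress=True)
for n in('scene','top','wrist'):
    c=shot(n);P=cloud(c);z=P[...,2];ok=(abs(P[...,0]-.53)<.06)&(abs(P[...,1]+.145)<.045)
    for nm,lo,hi in(('knobtop',.130,.15),('knob',.113,.13),('collar',.092,.103),('foot',.007,.016)):
        q=P[ok&(z>lo)&(z<hi)]
        if len(q)>5: print(n,nm,len(q),'med',np.median(q,0),'mid',(q.min(0)+q.max(0))/2,'ext',np.ptp(q,axis=0))
c=shot('scene');cv2.imwrite('pics/s4.png',cv2.resize(c['pixels'][80:320,180:500,::-1],(640,480)))
E
python3 m.py
```

```text
10.6833 [ 0.5242 -0.2069  0.2805] q [-0.4412  0.2866  1.3651  0.0006  1.4908 -0.3471] 
ty [ 0.9956 -0.094  -0.0007] tz [-0.0006  0.0009 -1.    ] F [-0.5666 -0.117  -0.1418] M [-0.088   0.0564  0.0102] 0.09419090042363107 0.0
scene knobtop 191 med [ 0.5245 -0.1439  0.137 ] mid [ 0.5256 -0.1469  0.1352] ext [0.026  0.0277 0.0102]
scene knob 108 med [ 0.52   -0.1371  0.1221] mid [ 0.5239 -0.1413  0.1222] ext [0.0223 0.0191 0.0154]
scene collar 359 med [ 0.5199 -0.1394  0.0998] mid [ 0.5255 -0.1464  0.0976] ext [0.0427 0.044  0.0109]
scene foot 569 med [ 0.5134 -0.1325  0.012 ] mid [ 0.5253 -0.1442  0.0115] ext [0.0643 0.0856 0.0089]
top knobtop 165 med [ 0.5274 -0.1466  0.1363] mid [ 0.5279 -0.1471  0.1351] ext [0.0259 0.0256 0.0086]
top knob 19 med [ 0.518  -0.1385  0.1209] mid [ 0.5227 -0.1442  0.1233] ext [0.0158 0.0201 0.0124]
top collar 234 med [ 0.5212 -0.1425  0.0994] mid [ 0.5276 -0.1474  0.0981] ext [0.0422 0.0422 0.0095]
top foot 398 med [ 0.5126 -0.1322  0.0113] mid [ 0.5403 -0.142   0.0115] ext [0.0892 0.0728 0.0089]
wrist knobtop 650 med [ 0.5269 -0.146   0.1369] mid [ 0.5267 -0.1462  0.1353] ext [0.0255 0.0262 0.0081]
wrist knob 6 med [ 0.528  -0.1335  0.1248] mid [ 0.528  -0.1338  0.1227] ext [0.0102 0.0015 0.0082]
wrist collar 796 med [ 0.5279 -0.144   0.0999] mid [ 0.5269 -0.1471  0.0994] ext [0.0429 0.0432 0.0051]
wrist foot 838 med [ 0.5324 -0.13    0.0117] mid [ 0.5266 -0.147   0.0112] ext [0.0644 0.0841 0.0084]
```

View pics/s4.png

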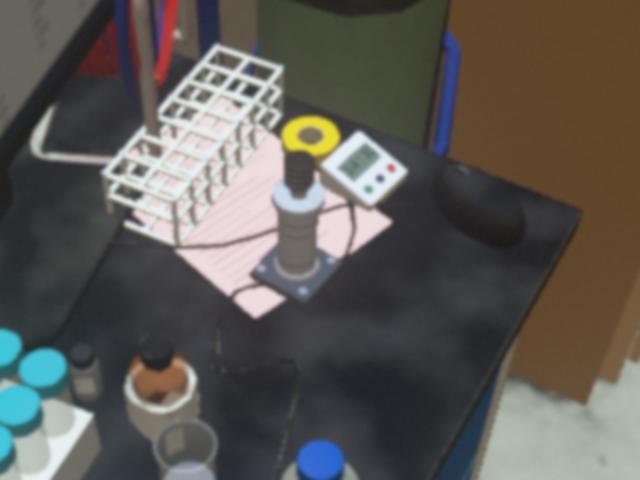

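The crop shows the dispenser standing upright, knob at (298,170) and foot at (297,268), with its neighbours unmoved. The knob centre is at about (0.5267, -0.1466) and its top at 0.137, so the piston is home.

Call:
carry_out(
  motion="0 0.015 0 0 0 0 0;0.001 0.015 0 0 0 0 0;0.001 0.015 0 0 0 0 0;0 0.015 0 0 0 0 0;0 0 -0.02 0 0 0 0;0 0 -0.02 0 0 0 0;0 0 -0.02 0 0 0 0;0 0 -0.02 0 0 0 0;0 0 -0.02 0 0 0 0;0 0 -0.02 0 0 0 0;0 0 -0.02 0 0 0 0;0 0 -0.015 0 0 0 0;0 0 -0.01 0 0 0 0;0 0 -0.005 0 0 0 0;0 0 0 0 0 0 0;0 0 0 0 0 0 0",
)

```text
time_s: 12.22
ee_pos: [0.5265, -0.1475, 0.1106]
eef_rot: [-3.141, 0.001, 1.475]
force: [-0.8, -0.3, -0.2]
grip_width: 0.0945
grip_force: 0.0
```

```bash
python3 st.py; python3 m.py | grep -v foot
```

```text
12.2167 [ 0.5265 -0.1475  0.1106] q [-0.3398  0.3893  1.6338 -0.0008  1.1185 -0.2441] 
ty [ 0.9955 -0.0952 -0.0002] tz [-0.0003 -0.0007 -1.    ] F [-0.7949 -0.3389 -0.2318] M [-0.026   0.0759 -0.0202] 0.09446979051484311 0.0
scene knobtop 360 med [ 0.5294 -0.144   0.1373] mid [ 0.5275 -0.1466  0.1401] ext [0.115  0.0307 0.0198]
scene knob 229 med [ 0.5264 -0.1402  0.1217] mid [ 0.527  -0.1456  0.1217] ext [0.1128 0.0275 0.0166]
scene collar 354 med [ 0.5196 -0.1396  0.0999] mid [ 0.5259 -0.1466  0.0974] ext [0.0429 0.0422 0.0107]
wrist knobtop 3847 med [ 0.5274 -0.1428  0.137 ] mid [ 0.5278 -0.1453  0.14  ] ext [0.1156 0.0282 0.02  ]
wrist knob 1491 med [ 0.5286 -0.1395  0.1226] mid [ 0.5276 -0.1456  0.1215] ext [0.1152 0.0285 0.017 ]
wrist collar 2256 med [ 0.5283 -0.137   0.0998] mid [ 0.5269 -0.1434  0.0971] ext [0.0432 0.0371 0.0101]
```

Call:
carry_out(
  motion="0 0 0 0 0 0 100;0 0 0 0 0 0 140;0 0 0 0 0 0 160;0 0 0 0 0 0 170;0 0 0 0 0 0 180;0 0 0 0 0 0 190;0 0 0 0 0 0 200;0 0 0 0 0 0 210;0 0 0 0 0 0 220;0 0 0 0 0 0 255;0 0 0 0 0 0 255;0 0 0 0 0 0 255;0 0 0 0 0 0 255;0 0 0 0 0 0 255;0 0 0 0 0 0 255;0 0 0 0 0 0 255",
  grip_force=12,
)

```text
time_s: 13.75
ee_pos: [0.5264, -0.1475, 0.1101]
eef_rot: [-3.141, 0.001, 1.476]
force: [2.4, -0.1, -0.4]
grip_width: 0.0257
grip_force: 12.0
```

```bash
python3 st.py; python3 m.py | grep -E 'scene (coll|foot)|top (coll)|wrist coll'
```

```text
13.75 [ 0.5264 -0.1475  0.1101] q [-0.3398  0.3898  1.6345 -0.001   1.1176 -0.2443] 
ty [ 0.9955 -0.0949 -0.0005] tz [-0.0006 -0.0007 -1.    ] F [ 2.3643 -0.1343 -0.3671] M [-0.1932 -0.4223 -0.0213] 0.025667106781675757 11.999976933002472
scene collar 299 med [ 0.5216 -0.1371  0.0998] mid [ 0.5258 -0.1416  0.0975] ext [0.0434 0.0337 0.0109]
scene foot 578 med [ 0.5138 -0.1325  0.0123] mid [ 0.5315 -0.1437  0.0115] ext [0.0761 0.0848 0.0089]
wrist collar 1722 med [ 0.5283 -0.1343  0.0998] mid [ 0.5272 -0.1371  0.0971] ext [0.0416 0.0247 0.01  ]
```

Call:
carry_out(
  motion="0.0005 0 0 0 0 0 255;0 0 0 0 0 0 255;0 0 0.001 0 0 0 255;0 0 0.002 0 0 0 255;0 0 0.002 0 0 0 255;0 0 0.001 0 0 0 255;0 0 0 0 0 0 255;0 0 0 0 0 0 255",
)

```text
time_s: 14.62
ee_pos: [0.5268, -0.1475, 0.1162]
eef_rot: [-3.141, 0.001, 1.476]
force: [0.3, -1.4, -0.7]
grip_width: 0.0259
grip_force: 12.0
```

```bash
python3 st.py; python3 m.py | grep -E 'scene (coll|foot)|top (coll)|wrist coll'
```

```text
14.6167 [ 0.5268 -0.1475  0.1162] q [-0.3395  0.3833  1.6281 -0.0009  1.1308 -0.244 ] 
ty [ 0.9955 -0.0949 -0.0008] tz [-0.0008 -0.0006 -1.    ] F [ 0.3244 -1.3574 -0.6815] M [-0.1224 -0.111   0.0063] 0.025895632031245796 11.999917477369308
scene collar 338 med [ 0.5216 -0.1388  0.0998] mid [ 0.5256 -0.1431  0.0975] ext [0.0434 0.0365 0.0105]
scene foot 560 med [ 0.5131 -0.1321  0.0123] mid [ 0.5255 -0.1462  0.0115] ext [0.0636 0.0789 0.0089]
wrist collar 1859 med [ 0.5284 -0.1357  0.0998] mid [ 0.5271 -0.1388  0.0975] ext [0.0425 0.0275 0.0108]
```

Call:
carry_out(
  motion="0 0 0.002 0 0 0 255;0 0 0.002 0 0 0 255;0 0 0.002 0 0 0 255;0 0 0.002 0 0 0 255;0 0 0.002 0 0 0 255;0 0 0.002 0 0 0 255;0 0 0.002 0 0 0 255;0 0 0 0 0 0 255;0 0 0 0 0 0 255",
)

```text
time_s: 15.57
ee_pos: [0.5268, -0.1474, 0.1301]
eef_rot: [-3.141, 0.001, 1.476]
force: [0.4, -0.2, -1.0]
grip_width: 0.026
grip_force: 12.0
```

```bash
python3 st.py; python3 m.py | grep -E 'scene (coll|foot)|top (coll)|wrist coll'
```

```text
15.5667 [ 0.5268 -0.1474  0.1301] q [-0.3394  0.3668  1.6153 -0.0009  1.16   -0.244 ] 
ty [ 0.9955 -0.0949 -0.0007] tz [-0.0008 -0.0006 -1.    ] F [ 0.4411 -0.1992 -0.9504] M [-0.0594  0.0105  0.0161] 0.026006388136286956 11.999898254871368
scene collar 379 med [ 0.5208 -0.1409  0.1   ] mid [ 0.5255 -0.1464  0.0974] ext [0.0443 0.0435 0.0107]
scene foot 574 med [ 0.5135 -0.1327  0.0123] mid [ 0.5253 -0.1464  0.0115] ext [0.0637 0.0871 0.009 ]
wrist collar 2029 med [ 0.5284 -0.1378  0.0998] mid [ 0.5269 -0.1416  0.0975] ext [0.0429 0.0335 0.0109]
```

Call:
carry_out(
  motion="0 0 0.002 0 0 0 255;0 0 0.002 0 0 0 255;0 0 0.002 0 0 0 255;0 0 0.002 0 0 0 255;0 0 0.002 0 0 0 255;0 0 0.002 0 0 0 255;0 0 0.002 0 0 0 255;0 0 0.002 0 0 0 255;0 0 0.002 0 0 0 255;0 0 0.002 0 0 0 255;0 0 0 0 0 0 255;0 0 0 0 0 0 255;0 0 0 0 0 0 255",
)

```text
time_s: 16.85
ee_pos: [0.5267, -0.1474, 0.1499]
eef_rot: [-3.141, 0.001, 1.476]
force: [0.1, -0.4, 0.1]
grip_width: 0.0253
grip_force: 12.0
```

```bash
python3 st.py; python3 m.py | grep -E 'scene (coll|foot)|wrist coll'; python3 - <<'E'
from h import *
np.set_printoptions(precision=4,suppress=True)
c=shot('scene');P=cloud(c);I=c['pixels']
cv2.imwrite('pics/s5.png',cv2.resize(I[120:240,250:410,::-1],(800,600),interpolation=cv2.INTER_CUBIC))
E
```

```text
16.85 [ 0.5267 -0.1474  0.1499] q [-0.3394  0.3451  1.5954 -0.0009  1.2019 -0.2441] 
ty [ 0.9955 -0.0949 -0.0009] tz [-0.001  -0.0006 -1.    ] F [ 0.1229 -0.3717  0.1232] M [-0.0828  0.0517  0.0599] 0.025314676038584314 11.999976485967636
scene collar 392 med [ 0.5213 -0.1409  0.0999] mid [ 0.5253 -0.1467  0.0976] ext [0.044  0.0429 0.0106]
scene foot 564 med [ 0.5138 -0.1326  0.0124] mid [ 0.526  -0.1416  0.0115] ext [0.0649 0.0822 0.009 ]
wrist collar 2097 med [ 0.5288 -0.1402  0.0999] mid [ 0.5268 -0.1443  0.0975] ext [0.0437 0.0388 0.0109]
```

View pics/s5.png

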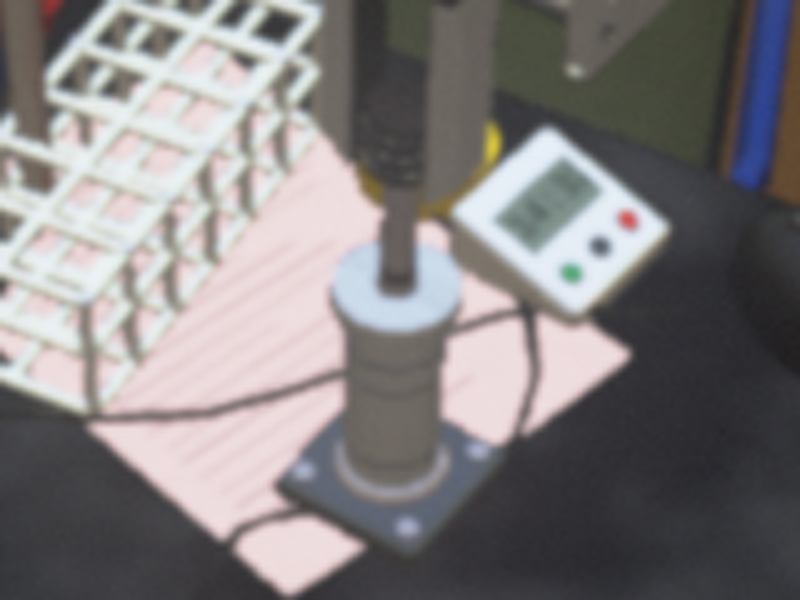

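The enlarged crop shows the knob held between the fingers at (395,160) and the rod from (397,190) down to the mouth at (397,290). There is a darker band at about (397,270), just above the mouth. I'll measure the heights along the rod.

```bash
python3 - <<'E'
from h import *
np.set_printoptions(precision=4,suppress=True)
c=shot('scene');P=cloud(c)
for v in range(148,182): print(v,P[v,329],c['pixels'][v,327:332].mean(0).round())
w=cloud(shot('wrist'));m=(abs(w[...,0]-.5267)<.009)&(abs(w[...,1]+.1466)<.009)&(w[...,2]>.16)&(w[...,2]<.19);print(m.sum(),np.median(w[m],0) if m.any() else '')
E
```

```text
148 [ 0.5211 -0.1344  0.174 ] [74. 73. 71.]
149 [ 0.5205 -0.1333  0.1732] [68. 66. 66.]
150 [ 0.5216 -0.1355  0.169 ] [67. 65. 65.]
151 [ 0.5205 -0.1336  0.169 ] [75. 73. 72.]
152 [ 0.5223 -0.137   0.1635] [75. 72. 72.]
153 [ 0.5204 -0.1335  0.165 ] [67. 64. 65.]
154 [ 0.5212 -0.1352  0.1613] [69. 67. 67.]
155 [ 0.5207 -0.1343  0.1602] [72. 70. 69.]
156 [ 0.5209 -0.1349  0.1576] [71. 68. 67.]
157 [ 0.5203 -0.1338  0.1567] [83. 77. 76.]
158 [ 0.5238 -0.1405  0.1476] [98. 91. 88.]
159 [ 0.5254 -0.1435  0.1424] [102.  94.  91.]
160 [ 0.5245 -0.1419  0.1419] [103.  95.  92.]
161 [ 0.5236 -0.1404  0.1414] [104.  97.  94.]
162 [ 0.5238 -0.1409  0.1389] [108. 100.  97.]
163 [ 0.524  -0.1413  0.1363] [106.  99.  96.]
164 [ 0.5236 -0.1407  0.1348] [103.  96.  94.]
165 [ 0.5246 -0.1426  0.1306] [102.  95.  93.]
166 [ 0.5242 -0.1421  0.129 ] [102.  95.  93.]
167 [ 0.524  -0.1418  0.1273] [102.  95.  93.]
168 [ 0.5231 -0.1402  0.1269] [103.  96.  94.]
169 [ 0.523  -0.1402  0.1247] [103.  96.  94.]
170 [ 0.5241 -0.1424  0.1202] [103.  96.  93.]
171 [ 0.5236 -0.1414  0.119 ] [103.  96.  94.]
172 [ 0.5234 -0.1411  0.1172] [103.  95.  93.]
173 [ 0.5235 -0.1416  0.1145] [99. 93. 91.]
174 [ 0.5237 -0.142   0.1118] [90. 84. 83.]
175 [ 0.5232 -0.1413  0.1105] [78. 73. 74.]
176 [ 0.5225 -0.1399  0.1098] [83. 78. 77.]
177 [ 0.5229 -0.1409  0.1064] [97. 91. 90.]
178 [ 0.5235 -0.1421  0.1029] [116. 113. 116.]
179 [ 0.5222 -0.1398  0.1033] [153. 160. 173.]
180 [ 0.5225 -0.1404  0.1003] [191. 204. 222.]
181 [ 0.521  -0.1379  0.101 ] [201. 218. 232.]
1240 [ 0.5267 -0.1463  0.1769]
```

```bash
python3 -c "
from station import ctrl
print(ctrl.hand_in())"
```

```text
the job is handed in; nothing more can be done
None
```

The dispenser is standing on its foot, and I handed in with the gripper holding the knob and the ring about 8 mm above the barrel's mouth (range 1–16 mm); the station returned no verdict.

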